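Push the barrel model through the sprung gate of the drying lane

ROBOT

A 6-joint arm with a two-finger parallel gripper is mounted at the origin on the work surface. World frame = base frame: x ahead of the robot, y to its left, z up, the work surface at z = 0. Lengths are in m, angles in rad, forces in N, time in s.
With the tool pointing down it reaches from about 0.325 to 0.85 m from the base axis. Payload 4.4 kg.
Tool frame: the origin (TCP) lies on the mounting face of the last link; the fingertips stand 199 mm ahead of it and the grasp point (between the pads) lies 180 mm ahead of it (env.tip_reach is the distance from the TCP to the fingertips, in m); z points along the fingers, x is the direction in which the jaws open and shut, and the axes are right-handed (so a half turn about z gives the same grasp; the last joint's range is limited). The gripper opens to 94 mm and grips with 3 to 60 N. Pads are 16 mm wide; open, the fingers measure 119 mm over their backs; the gripper's body (75 mm by 177 mm) begins 78 mm behind the grasp point.
Start: joints at [-1.282, 0.207, 1.542, -0, 1.393, -0.15], TCP at [0.244, -0.521, 0.405] pointing down, gripper open.
Joint ranges: [-2.73, 2.73], [-0.86, 2.22], [0.23, 2.46], [-1.11, 4.25], [0.08, 2.63], [-2.82, 2.82]. Speed limits (rad/s): [2.79, 2.79, 3.14, 3.14, 3.14, 3.14].

INTERFACE

Orientations are given as a unit quaternion [w, x, y, z].
In Python, from plant import env gives the robot as it stands.
- The arm moves only by the tool step_arm, never from a script. Its arguments are lists of equal length, an entry for each row: "jaw": the opening, from 0 (shut) to 1 (fully open); "travel": the shift along the tool's x, y, z in mm, a list of three; "turn": the turn about the tool's z in degrees. A call has 1 to 12 rows; each row shifts and turns the commanded pose from where the row before left it, along the tool's axes as they then stand; what a row does not reach is not made up. A row lasts 1/10 s, in which the tool goes at most 50 mm and 8.59 degrees, less where a joint would pass 70% of its speed; a pose out of reach is approached as far as the arm can. A call is refused whole if a number of a shift passes 50 or a number of a turn 8.59, either way. A call with a gripper value outside its range is refused whole. The fingers move at their own pace and stop on an object; "force" is the grip in N (left out, the last holds). Time passes only in rows, so rows that do not move let the fingers close. It gives the time, the measured TCP pose, the force and the opening at its end, in the units of the state.
- env.read_state(): the state, without advancing time (a new reading comes with each control period).
- env.get_image(name): name is "scene" or "top"; returns (picture, depth): 420x560x3 uint8, blue, green, red; 420x560 float32, m along the optical axis (not along the pixel's ray), 0 where there is no reading.
- env.get_calibration(name): a dict with "fovy" (degrees; the focal length in pixels is half the picture's height over the tangent of half this angle, whatever the lens; pixels are square), "cx", "cy" (the principal point, pixels), "position" and "rotation" of the camera in the world. Camera axes: x right, y down, z forward; pixel columns grow to the right and rows downward; lengths in m; the calibration is good to about 2 mm. A picture is of the moment at which its call begins. get_calibration takes no time and is no camera call.
- env.sign_off(): hands the job in, once; it reports no verdict.
The state is a dict: "t": time; "joint_pos": joint angles; "qd": joint speeds; "joint_efforts": joint torques, N m; "position": TCP position; "ee_rot": TCP orientation; "ft_force": force on the tool from outside, world axes, zero at the start; "torque": the same for the moment, N m; "finger_gap": opening from 0.0 (shut) to 1.0 (fully open).
Only numpy, scipy, OpenCV 4.12 (cv2) and the standard library are available. Lean on these libraries where they do the work, as an engineer would, in place of code of your own. Each camera call takes 0.05 s, during which the arm holds its last target.

TASK

Stand the round plinth with the little wooden barrel upright on the open loading plate of the drying lane, then push it along the plate and through the sprung gate until it is pressed firmly, but not hard, against the stop pad at the end. Slide it on the floor, do not lift it over the gate. Then draw your fingers slowly back out with the gate leaf riding on them, so that it closes behind the barrel without slamming, and leave everything else on the bench where it stands.

Things in the scene. Friction and masses are not known exactly. Their poses are not given: they have to be found in the camera images.
- keg: The piece to load: a round wooden plinth (44 mm across, 16 mm high) with a small wooden barrel with two dark hoops (27 mm across, 34 mm high) fixed on top; 50 mm high in all, about 0.12 kg. Solid, may be gripped by the barrel. Origin under its centre, z up. It stands on the bench in one of three places; the crate and the horse stand in the others.
- lane: The drying lane, fixed on the bench: smooth grey floor plate 110 mm wide, top 6 mm over the bench. Origin on the bench under the gate, on the centre line; x is the pushing direction, y left, z up. From x = -10 to +180 mm clear walls, 45 mm high over the floor, inner faces at y = -25 and +39 mm, open above; two aluminium gate posts at x = -12 to +2 mm, 55 mm high, inner faces at y = -25 and +28 mm.
- load (a point): Point on the floor of the open loading plate, on the centre line 60 mm before the gate: a good place to stand the piece. The plate runs from lane x = -120 to -12 mm and has no walls.
- hinge (a point): Top of the gate's upright hinge pin, behind the left post (lane x = 0, y = +34 mm). The leaf hangs from here across the lane: smooth aluminium, 4 mm thick, 55 mm wide, 11 to 49 mm over the bench. Its free end sweeps 55 mm about the pin: it shuts only when the piece is home and the fingers are out, and snaps shut behind fingers that go deeper than home.
- gate (a joint): Gate leaf angle, rad: 0 shut, positive swings in the pushing direction, to 1.56; never the other way. A spring shuts it (1 N at its free end shut, 2.5 N wide open, more near the hinge), pressing piece and fingers to the right. Let go it slams at over 5 rad/s (4 is too fast near shut); fingers drawn straight back at 30 mm/s or less, leaf resting on them, ease it shut.
- stop: End stop: block across the lane, origin at its front foot on the lane floor, lane x = 125 mm, axes as lane. A screw holds a rigid black pad (44 mm wide, 10 to 26 mm over the bench) 16 to 32 mm before the origin, not measured: feel for it at 10 mm/s or less. Gate and walls drag with some 5 N. Piece home: centre at lane x = 71 to 87 mm. Press the pad with 5 to 14 N for half a second; the hand feels 2 to 4 N more.
- crate: Bystander: a square wooden plinth (44 mm) with a small crate on it, 42 mm high. Origin under its centre.
- horse: Bystander: a brown model horse on an oblong plinth (70 x 34 mm), 87 mm high. Origin under its centre.
- dropper_a: Bystander: green dropper bottle of paint, 25 mm across, 84 mm high. Origin under its centre.
- dropper_b: Bystander: grey dropper bottle of paint, 25 mm across, 84 mm high. Origin under its centre.
- jar: Bystander: glass jar with a black cap, 44 mm across, 45 mm high. Origin under its centre.
- water_pot: Bystander: white water pot, 68 mm across, 70 mm high. Origin under its centre.
- brush: Bystander: a thin paint brush 180 mm long on a cork rest, near the robot. Origin under its middle.
Mind the look-alikes: they are no part of the job. What is shaped like the keg but blue or green is not meant.

How it is judged:
On the way, in this order (a step that is already met when the one before it is completed fails the run):
1. the barrel piece stands upright on the loading plate, in front of the shut gate (z of keg in the frame of lane between 0.002 and 0.011 m and angle between keg's own z axis and vertical below 0.12 rad and x of keg in the frame of lane between -0.11 and -0.022 m and y of keg in the frame of lane between -0.03 and 0.03 m and value of joint gate below 0.1 rad), for 0.2 s.
2. sliding on the lane floor, it swings the gate open (z of keg in the frame of lane between 0.002 and 0.011 m and angle between keg's own z axis and vertical below 0.12 rad and y of keg in the frame of lane between -0.02 and 0.02 m and x of keg in the frame of lane between -0.015 and 0.06 m and value of joint gate above 0.6 rad), for 0.1 s.
3. behind the gate, it is pressed home against the stop pad with at least 5 N (z of keg in the frame of lane between 0.002 and 0.011 m and angle between keg's own z axis and vertical below 0.12 rad and y of keg in the frame of lane between -0.02 and 0.02 m and x of keg in the frame of lane above 0.067 m and contact force between keg and stop above 5 N), for 0.2 s.
At the end, for the whole second after the job is handed in: The barrel piece has been pressed home and stands at rest, upright (within 0.12 rad), on the lane floor behind the gate, its centre 67 to 92 mm past it and within 20 mm of the centre line, and the gate is shut behind it (within 0.06 rad) (z of keg in the frame of lane between 0.002 and 0.011 m and angle between keg's own z axis and vertical below 0.12 rad and y of keg in the frame of lane between -0.02 and 0.02 m and x of keg in the frame of lane between 0.067 and 0.092 m and value of joint gate below 0.06 rad and linear speed of keg below 0.01 m/s); the robot touches nothing.
It fails at once if the piece is pressed on the stop with more than 14 N (contact force between keg and stop above 14 N).
It fails at once if the gate slams: it is within 0.25 rad of shut and closing faster than 4 rad/s (value of joint gate below 0.25 rad and velocity of joint gate below -4 rad/s).
It fails at once if the piece is lowered into the walled lane from above, or lifted inside it (z of keg in the frame of lane between 0.022 and 0.048 m and x of keg in the frame of lane between 0 and 0.12 m and y of keg in the frame of lane between -0.03 and 0.03 m).
It fails at once if another thing on the bench is moved by more than 25 mm (distance of any of crate, horse, dropper_a, dropper_b, jar, water_pot, brush from where it was at the start of the episode above 0.025 m).
It also fails if it takes over 70 s, if anything falls off the work surface, if the arm or the gripper's body presses on something with over 40 N, if the wrist force passes 120 N, or if a joint passes its speed limit or range.

## Working session

There is one attempt and no reset: what is moved stays moved. The work goes in short steps, Python scripts to look and compute and a tool call to move; the robot and the scene stay as the last step left them, time stands still between calls to the robot, and variables do not carry over. Pictures are saved under pics/ and viewed, and the job is handed in when it is done.

Besides the shell and the picture viewer there is one more tool, called after "Request:" by a JSON object that holds its "fn" and its "kwargs", one argument or row to a line. step_arm: Moves the arm, as the interface text tells. Its arguments: {"type":"object","properties":{"jaw":{"type":"array","items":{"type":"number"}},"travel":{"type":"array","items":{"type":"array","items":{"type":"number"}}},"turn":{"type":"array","items":{"type":"number"}},"force":{"type":"number"}},"required":["jaw","travel","turn"]}

```bash
ls; mkdir -p pics; cat > h.py <<'E'
import numpy as np, cv2
from plant import env
def snap(n,tag):
    im,d=env.get_image(n); cv2.imwrite(f'pics/{tag}.png',im); np.save(f'pics/{tag}.npy',d); return im,d
def cal(n):
    c=env.get_calibration(n); R=np.array(c['rotation'],float); 
    if R.size==4:
        from scipy.spatial.transform import Rotation as Ro
        R=Ro.from_quat(np.r_[R[1:],R[0]]).as_matrix()
    f=210/np.tan(np.radians(c['fovy'])/2); return f,c['cx'],c['cy'],np.array(c['position']),R.reshape(3,3)
def ray(n,u,v):
    f,cx,cy,p,R=cal(n); return p,R@np.array([(u-cx)/f,(v-cy)/f,1.])
def onz(n,u,v,z):
    p,r=ray(n,u,v); return p+r*(z-p[2])/r[2]
def pt(n,u,v,d):
    p,r=ray(n,u,v); return p+r*d
def proj(n,P):
    f,cx,cy,p,R=cal(n); q=R.T@(np.array(P)-p); return q[0]/q[2]*f+cx,q[1]/q[2]*f+cy
E
python3 - <<'E'
from h import *
snap('scene','s0');snap('top','t0')
for n in('scene','top'): print(env.get_calibration(n))
print(env.read_state())
E
```

```text
pics
{'fovy': 43.652457662850395, 'cx': 288.35501338479605, 'cy': 206.87076862829767, 'position': array([ 1.16135332, -0.52837783,  0.91032447]), 'rotation': array([-0.34336111,  0.83220276,  0.39903243, -0.17411155])}
{'fovy': 43.20921716036616, 'cx': 282.66976769050876, 'cy': 201.60061441614232, 'position': array([ 0.25594466, -0.02405473,  1.60642358]), 'rotation': array([ 0.05630088, -0.70189698,  0.70756823, -0.05931308])}
{'t': 0.1, 'joint_pos': array([-1.28249434e+00,  2.07357983e-01,  1.54276031e+00, -4.04058404e-07,
        1.39347144e+00, -1.50454757e-01]), 'qd': array([ 0.00141003,  0.00014902, -0.00458563,  0.00014828, -0.00146293,
        0.00034087]), 'joint_efforts': array([ 1.75101463e-04, -3.71866429e+01, -2.82294381e+01,  7.00830063e-02,
        3.11251043e-02, -4.50306152e-05]), 'position': array([ 0.24419369, -0.52023408,  0.40361742]), 'ee_rot': array([-6.55620291e-04,  8.44041747e-01, -5.36276544e-01, -7.53154005e-04]), 'ft_force': array([-0.63744837, -0.04000279,  0.18208186]), 'torque': array([0.01583743, 0.0145864 , 0.02855868]), 'finger_gap': 0.9972605871319385}
```

View pics/s0.png

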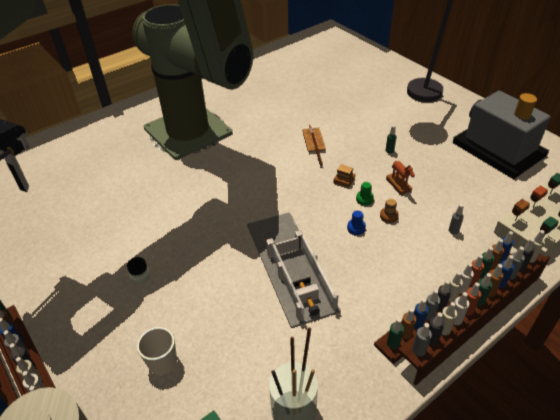

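View pics/t0.png

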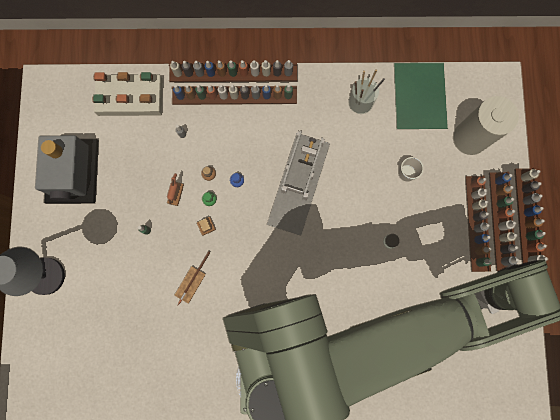

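The image holds these candidates (scene / top pixels):
- Brown barrel on a round plinth at (390,210) / (208,172): this fits the description.
- Green look-alike at (366,192) / (209,198).
- Blue look-alike at (357,222) / (237,179).
- Crate at (345,175) / (206,226).
- Horse at (400,176) / (175,188).

I'll check the brown one in a close crop.

```bash
python3 - <<'E'
from h import *
s=cv2.imread('pics/s0.png');t=cv2.imread('pics/t0.png')
a=cv2.resize(s[150:250,320:440],None,fx=4,fy=4,interpolation=2)[:400]
b=cv2.resize(t[150:250,160:255],None,fx=4,fy=4,interpolation=2)[:400]
cv2.imwrite('pics/c0.png',np.hstack([a,b])[:,:800])
a=cv2.resize(s[205:335,250:350],None,fx=4,fy=4,interpolation=2)
b=cv2.resize(t[120:245,260:340],None,fx=4,fy=4,interpolation=2)
b=cv2.copyMakeBorder(b,0,20,0,0,0); cv2.imwrite('pics/c1.png',np.hstack([a,b]))
d=np.load('pics/t0.npy')
for nm,u,v in(('keg',208,172),('green',209,198),('blue',237,179),('crate',206,226),('horse',175,188)):
  print(nm,pt('top',u,v,d[v,u]).round(4), onz('top',u,v,.045).round(3))
E
```

```text
keg [0.6051 0.1917 0.0486] [0.606 0.192 0.045]
green [0.5259 0.1877 0.048 ] [0.526 0.188 0.045]
blue [0.5828 0.1045 0.0495] [0.584 0.105 0.045]
crate [0.442  0.1954 0.0478] [0.442 0.196 0.045]
horse [0.5542 0.2868 0.0625] [0.558 0.29  0.045]
```

View pics/c0.png

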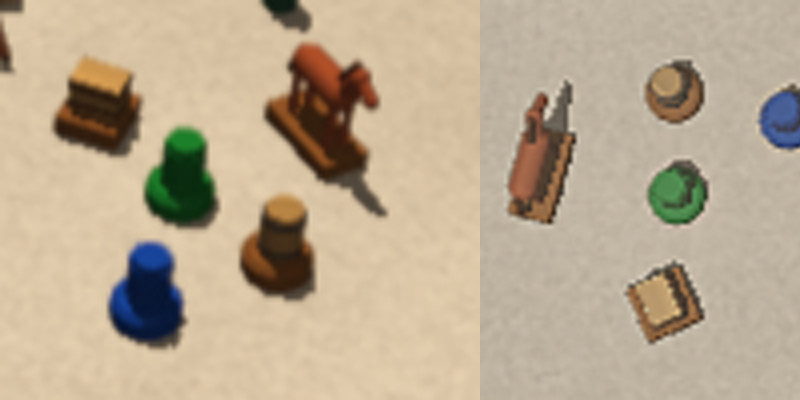

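View pics/c1.png

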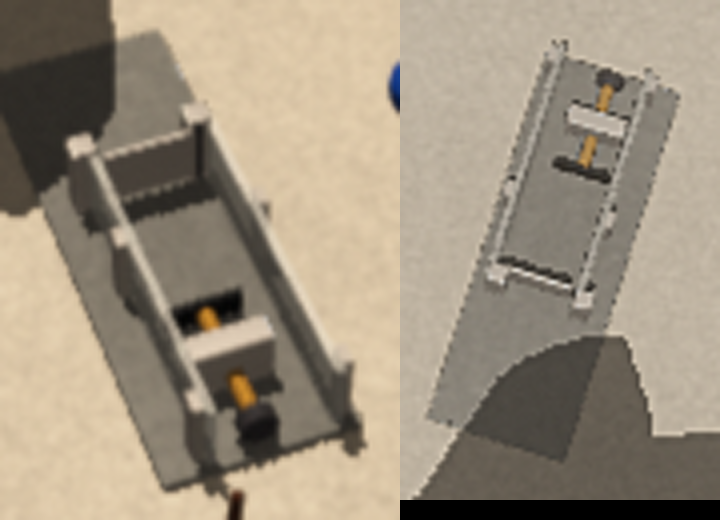

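The crop shows the brown barrel with dark hoops on a round plinth at scene (390,210) and top (208,172), so that's the keg. Green and blue are the decoys. The lane runs away from the robot: its near end is at top (284,230) and the stop is at the far end. Next I'll measure the lane and the keg.

```bash
python3 - <<'E'
from h import *
def P(*a): print(*a)
# keg: segmentation by saturation in both views
for n,tag,(u0,v0,u1,v1) in(('top','t0',(190,158,224,186)),('scene','s0',(372,190,408,230))):
    im=cv2.imread(f'pics/{tag}.png'); hsv=cv2.cvtColor(im,cv2.COLOR_BGR2HSV)[v0:v1,u0:u1]
    s=hsv[...,1].astype(int); P(n,'bg sat',np.median(s[0]),s.max())
    m=(s>105).astype(np.uint8) if n=='scene' else (s>75).astype(np.uint8)
    k,l,st,c=cv2.connectedComponentsWithStats(m); i=1+st[1:,4].argmax()
    P('keg mask bbox',st[i,:2]+[u0,v0],st[i,2:],'centroid',c[i]+[u0,v0])
    cv2.imwrite(f'pics/m_{n}.png',cv2.resize(np.hstack([im[v0:v1,u0:u1],cv2.cvtColor((l==i).astype(np.uint8)*255,8)]),None,fx=8,fy=8,interpolation=0))
# lane edges in top: neutral-colour profile
im=cv2.imread('pics/t0.png').astype(float)
r=(im[...,2]-im[...,0])/(im.sum(2)/3)
m=(r<0.115).astype(np.uint8)
P('ratio bench',np.median(r[100:120,200:260]).round(3),'plate',np.median(r[195:205,290:296]).round(3), 'shadow plate',r[220:226,290:296].mean().round(3),'shadow bench',r[250:260,290:300].mean().round(3))
cv2.imwrite('pics/m_lane.png',cv2.resize(np.clip(r*1200,0,255).astype(np.uint8)[115:250,250:350],None,fx=4,fy=4,interpolation=0))
E
```

```text
top bg sat 40.0 147
keg mask bbox [201 166] [ 15  15 151] centroid [208.13907285 172.90728477]
scene bg sat 61.0 199
keg mask bbox [380 199] [ 18  24 315] centroid [389.21587302 211.73968254]
ratio bench 0.168 plate 0.13 shadow plate 0.153 shadow bench 0.206<stdin>:13: RuntimeWarning: invalid value encountered in divide
<stdin>:16: RuntimeWarning: invalid value encountered in cast
```

View pics/m_lane.png

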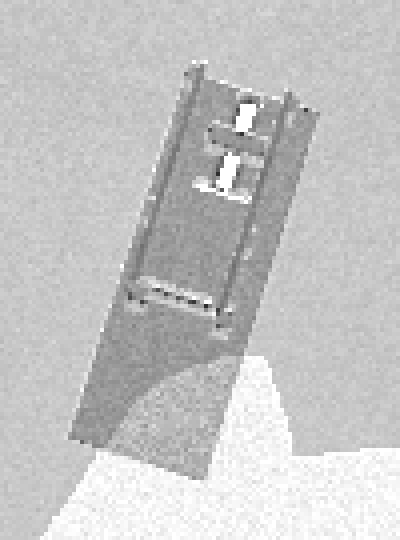

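View pics/m_top.png

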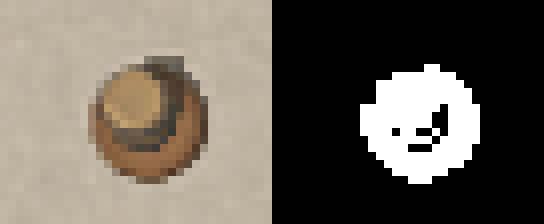

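View pics/m_scene.png

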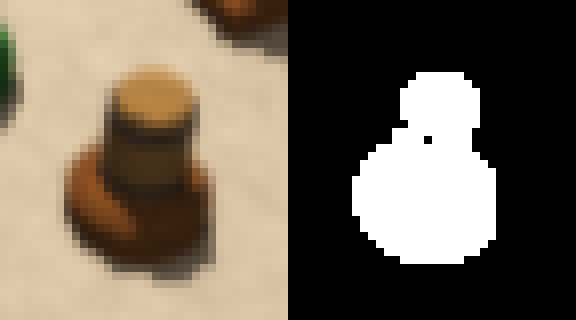

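```bash
python3 - <<'E'
from h import *
print('barrel top: top view',onz('top',206,169.8,.05).round(4),'scene',onz('scene',390.4,201.6,.05).round(4))
print('plinth: top',onz('top',207.9,172.8,.014).round(4))
c=lambda X,Y:(250+X/4-.5,115+Y/4-.5)
q={k:onz('top',*c(*v),.006)[:2] for k,v in dict(BL=(69,440),BR=(206,481),TR=(320,112)).items()}
s=lambda X,Y:(250+X/4-.5,205+Y/4-.5)
q2={k:onz('scene',*s(*v),.006)[:2] for k,v in dict(BL=(160,32),BR=(42,195),TR=(166,490)).items()}
for Q in(q,q2):
    for k in Q: print(k,Q[k].round(4),end=' ')
    d=Q['TR']-Q['BR'];a=np.arctan2(d[1],d[0]);e=Q['BL']-Q['BR'];b=np.arctan2(e[1],e[0])-np.pi/2
    m=(Q['BL']+Q['BR'])/2; th=(a+b)/2
    th=a; x=np.array([np.cos(th),np.sin(th)])
    print('\nlen',np.linalg.norm(d),'wid',np.linalg.norm(e),'ang',np.degrees([a,b]),'origin',(m+.12*x).round(4))
E
```

```text
barrel top: top view [0.6116 0.1976 0.05  ] scene [0.6098 0.1967 0.05  ]
plinth: top [0.6103 0.1968 0.014 ]
BL [0.4501 0.0169] BR [ 0.4181 -0.0867] TR [ 0.7058 -0.1795] 
len 0.3023870833215571 wid 0.10843839125491322 ang [-17.8893209  -17.19452227] origin [ 0.5483 -0.0717]
BL [0.4536 0.0177] BR [ 0.5126 -0.1141] TR [ 0.7064 -0.1794] 
len 0.20449368363232362 wid 0.1443423927121125 ang [-18.62359642  24.10503028] origin [ 0.5968 -0.0865]
```

```bash
cat >> h.py <<'E'
O=np.array([.5483,-.0717]);TH=np.radians(-17.7)
def L(x,y,z=0.):
    c,s=np.cos(TH),np.sin(TH); return np.array([O[0]+c*x-s*y,O[1]+s*x+c*y,z])
def toL(p):
    c,s=np.cos(TH),np.sin(TH); d=np.array(p[:2])-O; return np.array([c*d[0]+s*d[1],-s*d[0]+c*d[1]])
E
cat > ov.py <<'E'
from h import *
def ov(n,tag,box,out,k=5):
    im=cv2.imread(f'pics/{tag}.png'); u0,v0,u1,v1=box
    b=cv2.resize(im[v0:v1,u0:u1],None,fx=k,fy=k,interpolation=0)
    def line(pts,col):
        q=[((np.array(proj(n,p))+.5-[u0,v0])*k).astype(int) for p in pts]
        cv2.polylines(b,[np.array(q)],True,col,1)
    line([L(-.12,.055,.006),L(-.12,-.055,.006),L(.182,-.055,.006),L(.182,.055,.006)],(0,255,0))
    line([L(-.01,-.025,.051),L(.18,-.025,.051),L(.18,.039,.051),L(-.01,.039,.051)],(0,0,255))
    line([L(-.002,.034,.049),L(-.002,-.021,.049),L(.002,-.021,.049),L(.002,.034,.049)],(255,0,255))
    line([L(.125,-.022,.006),L(.125,.022,.006)],(255,0,0))
    cv2.imwrite(out,b)
if __name__=='__main__':
    ov('top','t0',(255,120,345,245),'pics/o_t.png',4);ov('scene','s0',(250,205,350,335),'pics/o_s.png',4)
    a=cv2.imread('pics/o_t.png');b=cv2.imread('pics/o_s.png');h=max(a.shape[0],b.shape[0])
    z=np.zeros((h,a.shape[1]+b.shape[1],3),np.uint8);z[:a.shape[0],:a.shape[1]]=a;z[:b.shape[0],a.shape[1]:]=b;cv2.imwrite('pics/o.png',z)
E
python3 ov.py
```

```text
(no output)
```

View pics/o.png

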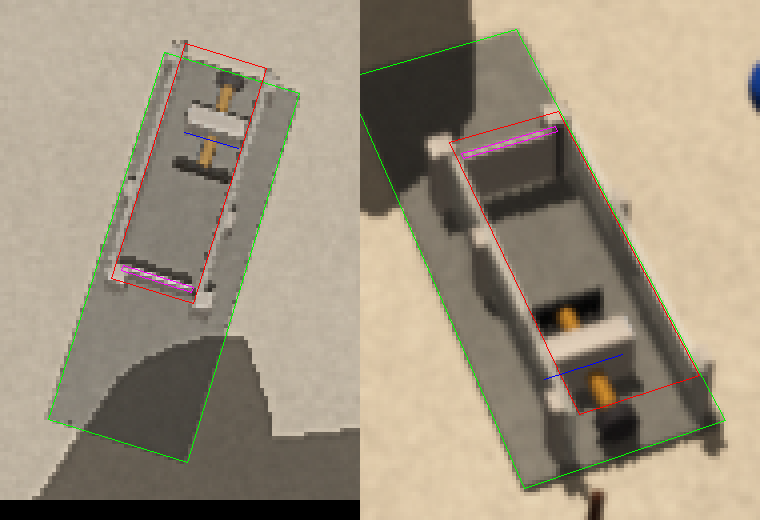

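Both views agree. The keg is at about (0.610, 0.197) and its barrel top fits 50 mm. The lane plate measures 302 x 108 mm with a yaw of -17.7°, and its outline lies on the edges in both pictures. First I'll turn the tool x axis to the lane direction.

Request:
{"fn": "step_arm", "kwargs": {
  "jaw": [0.6,0.6,0.6,0.6,0.6,0.6,0.6],
  "travel": [
    [0,0,0],
    [0,0,0],
    [0,0,0],
    [0,0,0],
    [0,0,0],
    [0,0,0],
    [0,0,0]
  ],
  "turn": [-8,-8,-8,-8,-8,-7.2,0],
  "force": 20
}}

```text
t: 0.8
position: [0.2442, -0.5203, 0.404]
ee_rot: [-0.001, 0.988, -0.154, -0.0]
ft_force: [-0.5, -0.0, -0.1]
finger_gap: 0.596
```

```bash
cat > go.py <<'E'
import sys
from h import *
from scipy.spatial.transform import Rotation as Ro
s=env.read_state(); q=s['ee_rot'];R=Ro.from_quat(np.r_[q[1:],q[0]]).as_matrix()
p=s['position']; tip=p+R[:,2]*env.tip_reach
print('t',round(s['t'],2),'tip',tip.round(4),'lane',toL(tip).round(4),'yaw',np.degrees(np.arctan2(R[1,0],R[0,0])).round(2),'z',R[:,2].round(4),'F',s['ft_force'].round(2),'gap',round(s['finger_gap'],3),'mm',round(s['finger_gap']*94,1))
c,sn=np.cos(TH),np.sin(TH);F=s['ft_force'];print('lane F',round(c*F[0]+sn*F[1],2),round(-sn*F[0]+c*F[1],2))
if len(sys.argv)>4:
    a=[float(x) for x in sys.argv[2:5]]
    T=np.array(a) if sys.argv[1]=='w' else L(*a)
    print('tool delta mm',(R.T@(T-tip)*1000).round(1))
E
python3 go.py w .610 .197 .12
```

```text
t 0.8 tip [ 0.2441 -0.5201  0.2048] lane [-0.1534 -0.5196] yaw -17.67 z [-4.0e-04  1.2e-03 -1.0e+00] F [-0.54 -0.02 -0.05] gap 0.596 mm 56.0
lane F -0.5 -0.18
tool delta mm [ 131.  -794.2   85.6]
```

Request:
{"fn": "step_arm", "kwargs": {
  "jaw": [0.6,0.6,0.6,0.6,0.6,0.6,0.6,0.6,0.6,0.6,0.6,0.6],
  "travel": [
    [7,-40,2],
    [7,-40,2],
    [7,-40,2],
    [7,-40,2],
    [7,-40,2],
    [7,-40,2],
    [7,-40,2],
    [7,-40,2],
    [7,-40,2],
    [7,-40,2],
    [7,-40,2],
    [7,-40,2]
  ],
  "turn": [0,0,0,0,0,0,0,0,0,0,0,0]
}}

```text
t: 2.0
position: [0.4703, -0.0869, 0.3805]
ee_rot: [0.0, 0.988, -0.155, 0.0]
ft_force: [0.2, -0.6, 0.1]
finger_gap: 0.599
```

```bash
python3 go.py w .610 .197 .10
```

```text
t 2.0 tip [ 0.4703 -0.087   0.1813] lane [-0.0697 -0.0382] yaw -17.84 z [ 1.e-04 -0.e+00 -1.e+00] F [ 0.24 -0.61  0.13] gap 0.599 mm 56.3
lane F 0.41 -0.5
tool delta mm [  46.  -313.1   81.3]
```

Request:
{"fn": "step_arm", "kwargs": {
  "jaw": [0.6,0.6,0.6,0.6,0.6,0.6,0.6,0.6,0.6,0.6],
  "travel": [
    [6,-39,10],
    [6,-39,10],
    [6,-39,10],
    [6,-39,10],
    [6,-39,10],
    [6,-39,10],
    [5,-35,10],
    [5,-25,10],
    [0,0,0],
    [0,0,0]
  ],
  "turn": [0,0,0,0,0,0,0,0,0,0]
}}

```text
t: 3.0
position: [0.6026, 0.1777, 0.2998]
ee_rot: [0.001, 0.988, -0.154, -0.001]
ft_force: [0.1, -0.1, -0.3]
finger_gap: 0.603
```

```bash
python3 go.py w .610 .197 .0215; python3 -c "
from h import *
snap('scene','s1')"
```

```text
t 3.0 tip [0.6022 0.1776 0.1006] lane [-0.0244  0.2539] yaw -17.69 z [-1.9e-03 -8.0e-04 -1.0e+00] F [ 0.14 -0.13 -0.3 ] gap 0.603 mm 56.7
lane F 0.17 -0.08
tool delta mm [  1.6 -21.   79.1]
```

View pics/s1.png

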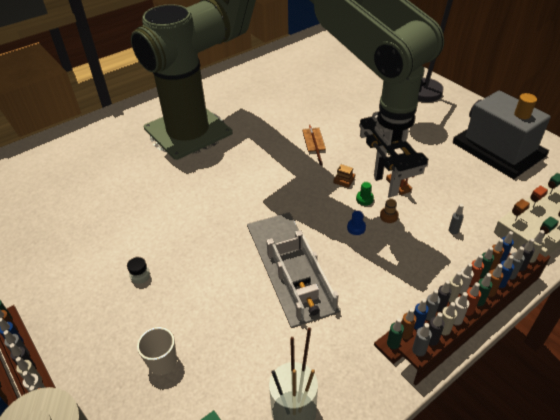

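The picture shows the gripper above the keg at about (392,175), with nothing disturbed. I'll line up and go down.

Request:
{"fn": "step_arm", "kwargs": {
  "jaw": [0.6,0.6,0.6,0.6,0.6,0.6,0.6,0.6,0.6],
  "travel": [
    [1.6,-21,0],
    [0,0,10],
    [0,0,15],
    [0,0,15],
    [0,0,15],
    [0,0,12],
    [0,0,11],
    [0,0,0],
    [0,0,0]
  ],
  "turn": [0,0,0,0,0,0,0,0,0]
}}

```text
t: 3.95
position: [0.6109, 0.1971, 0.2224]
ee_rot: [0.0, 0.988, -0.154, -0.0]
ft_force: [0.1, 0.5, -0.4]
finger_gap: 0.598
```

```bash
python3 go.py w .610 .197 .0215; python3 -c "
from h import *
im,_=snap('scene','s2'); cv2.imwrite('pics/s2c.png',cv2.resize(im[130:250,320:440],None,fx=5,fy=5,interpolation=2))"
```

```text
t 3.95 tip [0.6108 0.1971 0.0232] lane [-0.0221  0.275 ] yaw -17.66 z [-4.e-04 -0.e+00 -1.e+00] F [ 0.11  0.51 -0.37] gap 0.598 mm 56.2
lane F -0.05 0.52
tool delta mm [-0.8  0.3  1.7]
```

View pics/s2c.png

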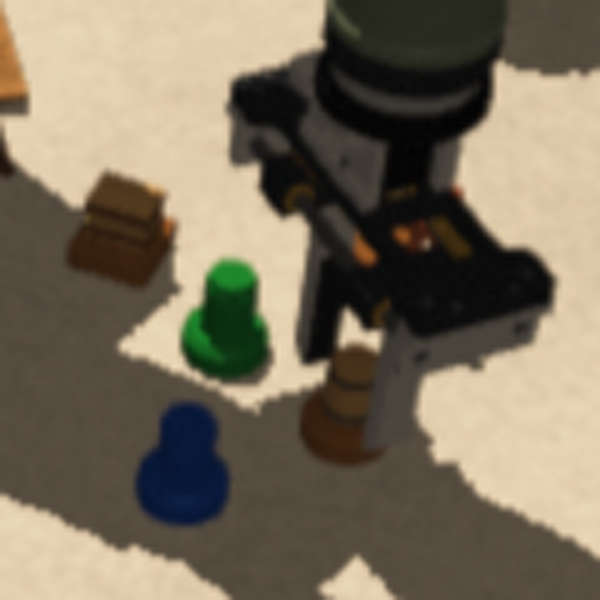

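The crop shows the barrel at crop (355,390), between the two fingers, with the decoys untouched. I'll close and lift.

Request:
{"fn": "step_arm", "kwargs": {
  "jaw": [0.2,0.2,0.2,0.2,0.2,0.2,0.2,0.2],
  "travel": [
    [0,0,0],
    [0,0,0],
    [0,0,0],
    [0,0,0],
    [0,0,0],
    [0,0,-10],
    [0,0,-25],
    [0,0,-25]
  ],
  "turn": [0,0,0,0,0,0,0,0],
  "force": 20
}}

```text
t: 4.8
position: [0.6104, 0.197, 0.2827]
ee_rot: [0.0, 0.988, -0.154, -0.001]
ft_force: [0.6, -0.2, -1.0]
finger_gap: 0.279
```

```bash
python3 go.py l -.06 0 .085; python3 -c "
from h import *
im,_=snap('scene','s3'); cv2.imwrite('pics/s3c.png',cv2.resize(im[110:250,320:460],None,fx=4,fy=4,interpolation=2))"
```

```text
t 4.8 tip [0.6099 0.1969 0.0836] lane [-0.0229  0.2746] yaw -17.66 z [-2.2e-03 -4.0e-04 -1.0e+00] F [ 0.6  -0.19 -0.95] gap 0.279 mm 26.2
lane F 0.63 -0.0
tool delta mm [-37.3 274.6  -1.1]
```

View pics/s3c.png

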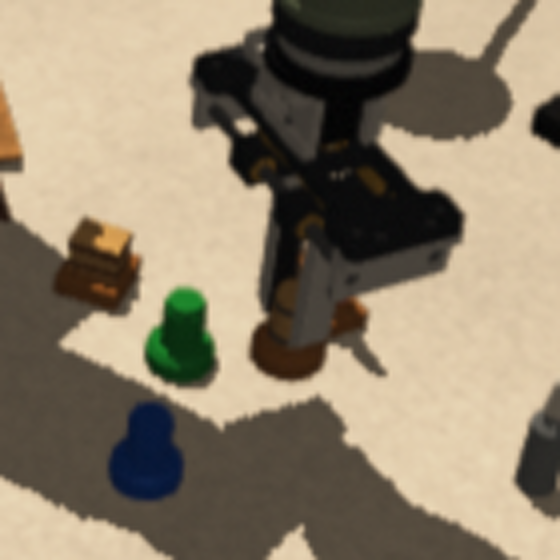

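The keg is gripped (26 mm gap, matching the barrel) and lifted clear of the bench. I'll raise it further so it passes over the blue decoy, then carry it to the load point.

Request:
{"fn": "step_arm", "kwargs": {
  "jaw": [0.2,0.2,0.2,0.2,0.2,0.2,0.2,0.2,0.2,0.2,0.2],
  "travel": [
    [0,0,-20],
    [0,0,-20],
    [-5,30,0],
    [-5,35,0],
    [-5,40,0],
    [-5,40,0],
    [-5,40,0],
    [-5,40,0],
    [-5,30,0],
    [-2,20,0],
    [0,0,0]
  ],
  "turn": [0,0,0,0,0,0,0,0,0,0,0]
}}

```text
t: 5.95
position: [0.4912, -0.0556, 0.3226]
ee_rot: [0.0, 0.988, -0.155, -0.0]
ft_force: [-0.3, 0.3, 0.0]
finger_gap: 0.279
```

```bash
python3 go.py l -.06 0 .033
```

```text
t 5.95 tip [ 0.4912 -0.0557  0.1234] lane [-0.0593 -0.0021] yaw -17.86 z [-3.e-04 -6.e-04 -1.e+00] F [-0.3   0.33  0.02] gap 0.279 mm 26.2
lane F -0.39 0.22
tool delta mm [-0.7 -2.2 90.4]
```

Request:
{"fn": "step_arm", "kwargs": {
  "jaw": [0.2,0.2,0.2,0.2,0.2,0.2,0.2,0.2],
  "travel": [
    [-0.7,-2,10],
    [0,0,20],
    [0,0,20],
    [0,0,20],
    [0,0,12],
    [0,0,7],
    [0,0,0],
    [0,0,0]
  ],
  "turn": [0,0,0,0,0,0,0,0]
}}

```text
t: 6.75
position: [0.4926, -0.0514, 0.2341]
ee_rot: [0.0, 0.988, -0.153, 0.0]
ft_force: [1.5, 0.9, -0.7]
finger_gap: 0.28
```

```bash
python3 go.py l -.06 0 .029; python3 -c "
from h import *
snap('scene','s4');snap('top','t4')
import ov
ov.ov('scene','s4',(240,190,350,335),'pics/s4c.png',4)"
```

```text
t 6.75 tip [ 0.4928 -0.0515  0.0349] lane [-0.059   0.0024] yaw -17.63 z [ 1.e-03 -2.e-04 -1.e+00] F [ 1.47  0.87 -0.67] gap 0.28 mm 26.3
lane F 1.14 1.27
tool delta mm [-1.   2.4  5.9]
```

View pics/s4c.png

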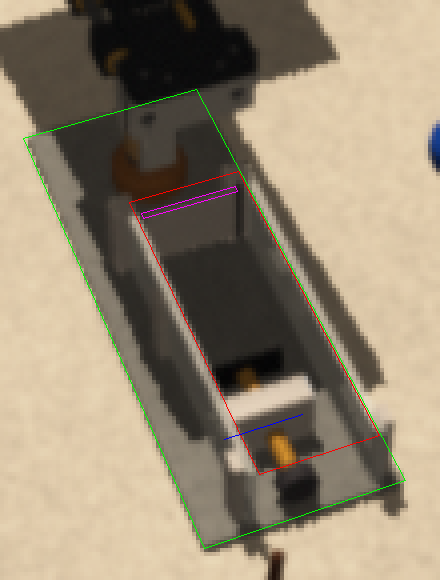

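The crop shows the keg just over the loading plate and near its centre line, at crop (150,175), with the gate shut. I'll lower the last few millimetres.

Request:
{"fn": "step_arm", "kwargs": {
  "jaw": [0.2,0.2,0.2,0.2,0.2,0.2],
  "travel": [
    [-1,3,2],
    [0,0,1.5],
    [0,0,1],
    [0,0,0.5],
    [0,0,0],
    [0,0,0]
  ],
  "turn": [0,0,0,0,0,0]
}}

```text
t: 7.45
position: [0.4903, -0.0542, 0.2289]
ee_rot: [0.0, 0.988, -0.153, 0.0]
ft_force: [-1.2, -0.4, 2.9]
finger_gap: 0.28
```

```bash
python3 go.py l -.06 0 .029
```

```text
t 7.45 tip [ 0.4904 -0.0543  0.0297] lane [-0.0605 -0.001 ] yaw -17.65 z [ 2.e-04 -2.e-04 -1.e+00] F [-1.22 -0.36  2.93] gap 0.28 mm 26.4
lane F -1.05 -0.71
tool delta mm [ 0.5 -1.   0.7]
```

It's resting: the vertical force rose to about 3 N. I'll release, go up, move back and shut the fingers.

Request:
{"fn": "step_arm", "kwargs": {
  "jaw": [0.5,0.55,0.6,0.6,0.6,0.6,0.6,0.3,0,0,0,0],
  "travel": [
    [0,0,0],
    [0,0,0],
    [0,0,0],
    [0,0,-10],
    [0,0,-20],
    [0,0,-20],
    [-10,0,0],
    [-20,0,0],
    [-15,0,0],
    [0,0,0],
    [0,0,0],
    [0,0,0]
  ],
  "turn": [0,0,0,0,0,0,0,0,0,0,0,0]
}}

```text
t: 8.65
position: [0.4478, -0.0407, 0.2787]
ee_rot: [0.0, 0.988, -0.154, 0.0]
ft_force: [0.6, -0.6, -0.6]
finger_gap: 0.211
```

```bash
python3 go.py l -.105 0 .010; python3 -c "
from h import *
snap('scene','s5');snap('top','t5')
import ov
ov.ov('scene','s5',(240,190,350,335),'pics/s5c.png',4)
ov.ov('top','t5',(255,120,345,245),'pics/t5c.png',4)
a=cv2.imread('pics/s5c.png');b=cv2.imread('pics/t5c.png');b=cv2.copyMakeBorder(b,0,a.shape[0]-b.shape[0],0,0,0);cv2.imwrite('pics/c5.png',np.hstack([a,b]))"
```

```text
t 8.65 tip [ 0.448  -0.0407  0.0795] lane [-0.105 -0.001] yaw -17.66 z [ 7.e-04 -2.e-04 -1.e+00] F [ 0.59 -0.56 -0.59] gap 0.211 mm 19.8
lane F 0.73 -0.36
tool delta mm [-0.1 -1.  69.5]
```

View pics/c5.png

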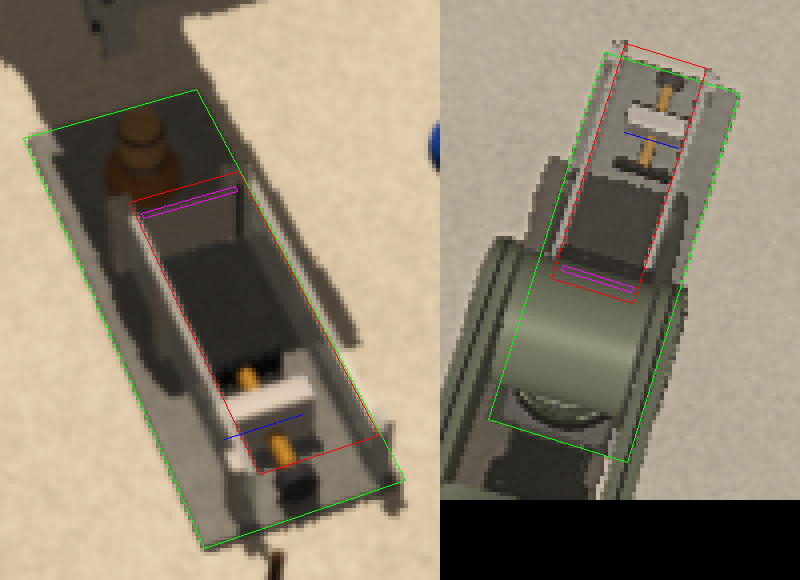

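The keg stands upright on the plate, with its barrel top at crop (140,120). I'll check its centre and lower behind it.

```bash
python3 -c "
from h import *
print(toL(onz('scene',240+140/4-.5,190+119/4-.5,.056)))"
```

```text
[-0.0633152   0.00030702]
```

Request:
{"fn": "step_arm", "kwargs": {
  "jaw": [0,0,0,0,0,0,0,0],
  "travel": [
    [0,0,0],
    [0,0,10],
    [0,0,20],
    [0,0,18],
    [0,0,12],
    [0,0,8],
    [0,0,0],
    [0,0,0]
  ],
  "turn": [0,0,0,0,0,0,0,0]
}}

```text
t: 9.55
position: [0.4476, -0.0406, 0.2108]
ee_rot: [0.0, 0.988, -0.153, 0.0]
ft_force: [0.4, 0.2, 0.9]
finger_gap: 0.006
```

```bash
python3 go.py l -.105 0 .010; python3 -c "
from h import *
snap('scene','s6')
import ov
ov.ov('scene','s6',(240,170,350,315),'pics/s6c.png',4)"
```

```text
t 9.55 tip [ 0.4477 -0.0406  0.0116] lane [-0.1053 -0.001 ] yaw -17.66 z [ 3.e-04 -1.e-04 -1.e+00] F [0.41 0.23 0.92] gap 0.006 mm 0.6
lane F 0.33 0.34
tool delta mm [ 0.3 -1.   1.6]
```

View pics/s6c.png

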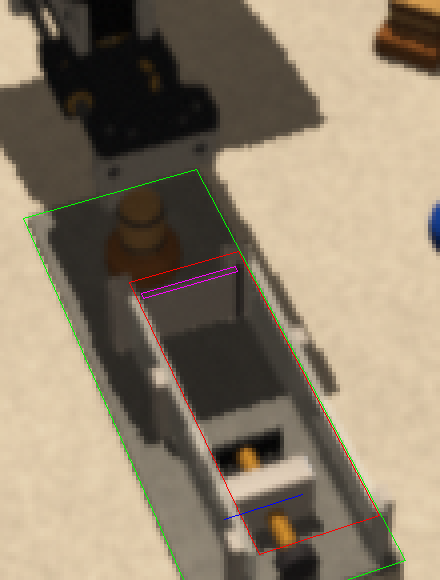

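Request:
{"fn": "step_arm", "kwargs": {
  "jaw": [0,0,0,0,0,0,0,0,0,0,0,0],
  "travel": [
    [2,0,0.5],
    [2,0,0.5],
    [3,0,0],
    [3,0,0],
    [4,0,0],
    [4,0,0],
    [4,0,0],
    [4,0,0],
    [4,0,0],
    [4,0,0],
    [4,0,0],
    [2,0,0]
  ],
  "turn": [0,0,0,0,0,0,0,0,0,0,0,0]
}}

```text
t: 10.8
position: [0.4859, -0.0528, 0.2097]
ee_rot: [0.0, 0.988, -0.154, 0.0]
ft_force: [-0.3, 0.2, 1.9]
finger_gap: 0.005
```

```bash
python3 go.py l -.065 0 .010; python3 -c "
from h import *
snap('scene','s7')
import ov
ov.ov('scene','s7',(240,170,350,315),'pics/s7c.png',4)"
```

```text
t 10.8 tip [ 0.486  -0.0528  0.0105] lane [-0.0651 -0.001 ] yaw -17.66 z [ 4.e-04 -1.e-04 -1.e+00] F [-0.31  0.21  1.87] gap 0.005 mm 0.5
lane F -0.36 0.11
tool delta mm [ 0.1 -1.   0.5]
```

View pics/s7c.png

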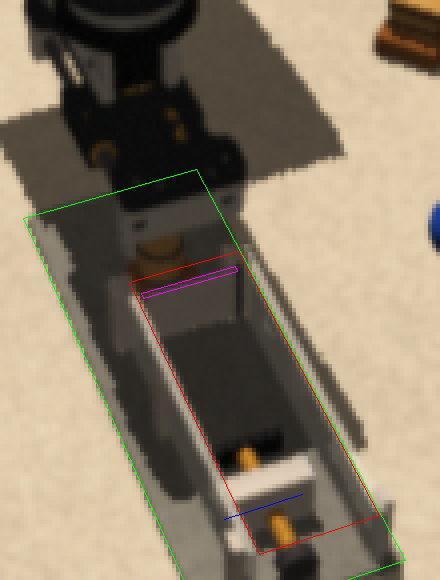

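The keg slides upright ahead of the fingers and heads square into the gate. I'll continue through it.

Request:
{"fn": "step_arm", "kwargs": {
  "jaw": [0,0,0,0,0,0,0,0,0,0,0,0],
  "travel": [
    [3,0,0],
    [4,0,0],
    [4,0,0],
    [4,0,0],
    [4,0,0],
    [4,0,0],
    [4,0,0],
    [4,0,0],
    [4,0,0],
    [4,0,0],
    [4,0,0],
    [2,0,0]
  ],
  "turn": [0,0,0,0,0,0,0,0,0,0,0,0]
}}

```text
t: 12.05
position: [0.5276, -0.0664, 0.2095]
ee_rot: [0.0, 0.988, -0.153, -0.002]
ft_force: [-6.3, 0.5, 6.2]
finger_gap: 0.004
```

```bash
python3 go.py l -.02 0 .010; python3 -c "
from h import *
snap('scene','s8')
import ov
ov.ov('scene','s8',(240,170,350,315),'pics/s8c.png',4)"
```

```text
t 12.05 tip [ 0.5267 -0.0664  0.0103] lane [-0.0222 -0.0015] yaw -17.64 z [-4.5e-03  1.0e-04 -1.0e+00] F [-6.31  0.48  6.24] gap 0.004 mm 0.4
lane F -6.16 -1.46
tool delta mm [ 2.2 -1.5  0.3]
```

View pics/s8c.png

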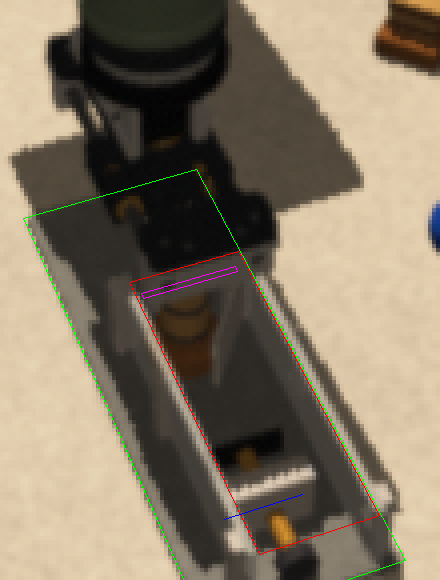

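The keg stands upright inside the lane at crop (190,345), with the leaf swung along its left side. I'll keep pushing, easing the fingertips up a little because there is some vertical load.

Request:
{"fn": "step_arm", "kwargs": {
  "jaw": [0,0,0,0,0,0,0,0,0,0,0,0],
  "travel": [
    [3,0,-0.3],
    [4,0,-0.3],
    [4,0,-0.3],
    [4,0,-0.3],
    [4,0,-0.3],
    [4,0,0],
    [4,0,0],
    [4,0,0],
    [4,0,0],
    [4,0,0],
    [4,0,0],
    [2,0,0]
  ],
  "turn": [0,0,0,0,0,0,0,0,0,0,0,0]
}}

```text
t: 13.3
position: [0.5721, -0.0801, 0.2115]
ee_rot: [-0.0, 0.988, -0.154, 0.001]
ft_force: [-1.4, 0.5, 0.1]
finger_gap: 0.007
```

```bash
python3 go.py l .03 0 .010; python3 -c "
from h import *
snap('scene','s9')
import ov
ov.ov('scene','s9',(240,170,350,315),'pics/s9c.png',4)"
```

```text
t 13.3 tip [ 0.5724 -0.0802  0.0123] lane [ 0.0256 -0.0007] yaw -17.67 z [ 1.8e-03 -2.0e-04 -1.0e+00] F [-1.43  0.54  0.13] gap 0.007 mm 0.6
lane F -1.53 0.08
tool delta mm [ 4.4 -0.7  2.3]
```

View pics/s9c.png

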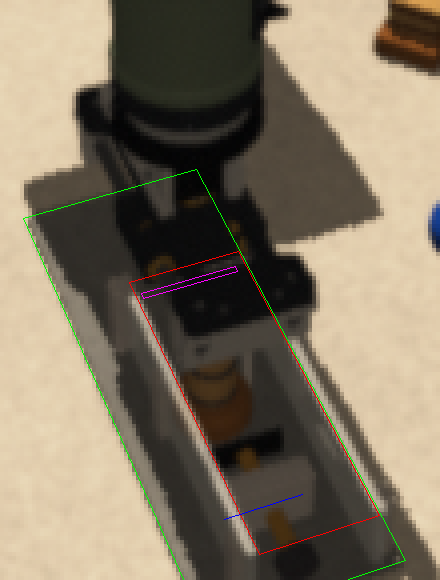

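The keg is near x = 60 mm and the force has dropped back. From here I'll feel for the pad slowly.

Request:
{"fn": "step_arm", "kwargs": {
  "jaw": [0,0,0,0,0,0,0,0],
  "travel": [
    [0.8,0,0],
    [0.8,0,0],
    [0.8,0,0],
    [0.8,0,0],
    [0.8,0,0],
    [0.8,0,0],
    [0.8,0,0],
    [0.8,0,0]
  ],
  "turn": [0,0,0,0,0,0,0,0]
}}

```text
t: 14.15
position: [0.5777, -0.082, 0.2112]
ee_rot: [-0.0, 0.988, -0.154, 0.001]
ft_force: [0.0, -0.5, -0.0]
finger_gap: 0.001
```

```bash
python3 go.py l .03 0 .010
```

```text
t 14.15 tip [ 0.5779 -0.082   0.012 ] lane [ 0.0314 -0.0008] yaw -17.67 z [ 1.4e-03 -1.0e-04 -1.0e+00] F [ 0.01 -0.55 -0.04] gap 0.001 mm 0.1
lane F 0.17 -0.52
tool delta mm [-1.4 -0.8  2. ]
```

Request:
{"fn": "step_arm", "kwargs": {
  "jaw": [0,0,0,0],
  "travel": [
    [0.5,0,0],
    [0.5,0,0],
    [0.5,0,0],
    [0.5,0,0]
  ],
  "turn": [0,0,0,0]
}}

```text
t: 14.55
position: [0.5792, -0.0826, 0.2109]
ee_rot: [0.0, 0.988, -0.153, -0.0]
ft_force: [-2.4, -1.4, 0.2]
finger_gap: 0.005
```

```bash
python3 go.py l .04 0 .010
```

```text
t 14.55 tip [ 0.5791 -0.0826  0.0117] lane [ 0.0326 -0.001 ] yaw -17.65 z [-5.e-04 -1.e-04 -1.e+00] F [-2.35 -1.4   0.21] gap 0.005 mm 0.4
lane F -1.82 -2.05
tool delta mm [ 7.4 -1.   1.7]
```

Request:
{"fn": "step_arm", "kwargs": {
  "jaw": [0,0,0,0],
  "travel": [
    [0.5,0,0],
    [0.5,0,0],
    [0.5,0,0],
    [0.5,0,0]
  ],
  "turn": [0,0,0,0]
}}

```text
t: 14.95
position: [0.5808, -0.0831, 0.2108]
ee_rot: [-0.0, 0.988, -0.154, -0.001]
ft_force: [-1.9, -0.7, -0.5]
finger_gap: 0.005
```

```bash
python3 go.py l .04 0 .010;python3 -c "
from h import *
snap('scene','s10')
import ov
ov.ov('scene','s10',(240,170,350,315),'pics/s10c.png',4)"
```

```text
t 14.95 tip [ 0.5806 -0.083   0.0116] lane [ 0.0342 -0.001 ] yaw -17.66 z [-1.2e-03  3.0e-04 -1.0e+00] F [-1.89 -0.72 -0.51] gap 0.005 mm 0.4
lane F -1.58 -1.26
tool delta mm [ 5.8 -1.   1.6]
```

View pics/s10c.png

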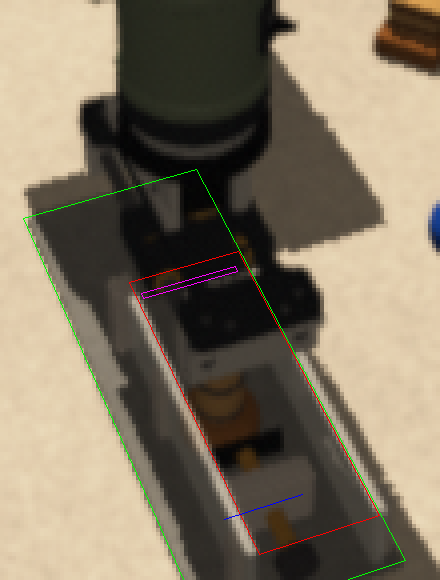

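The keg still has a little way to go to the black pad at crop (250,445). Continuing.

Request:
{"fn": "step_arm", "kwargs": {
  "jaw": [0,0,0,0],
  "travel": [
    [0.5,0,0],
    [0.5,0,0],
    [0.5,0,0],
    [0.5,0,0]
  ],
  "turn": [0,0,0,0]
}}

```text
t: 15.4
position: [0.5831, -0.0838, 0.2113]
ee_rot: [0.0, 0.988, -0.154, 0.0]
ft_force: [-1.6, -0.7, 0.7]
finger_gap: 0.002
```

```bash
python3 go.py l .04 0 .010
```

```text
t 15.4 tip [ 0.5831 -0.0838  0.0121] lane [ 0.0368 -0.001 ] yaw -17.66 z [ 0.e+00 -1.e-04 -1.e+00] F [-1.56 -0.69  0.71] gap 0.002 mm 0.2
lane F -1.28 -1.13
tool delta mm [ 3.2 -1.   2.1]
```

Request:
{"fn": "step_arm", "kwargs": {
  "jaw": [0,0,0],
  "travel": [
    [0.5,0,0],
    [0.5,0,0],
    [0.5,0,0]
  ],
  "turn": [0,0,0]
}}

```text
t: 15.7
position: [0.5845, -0.0842, 0.2113]
ee_rot: [0.0, 0.988, -0.153, 0.0]
ft_force: [-1.8, -1.8, -0.0]
finger_gap: 0.008
```

```bash
python3 go.py l .04 0 .010
```

```text
t 15.7 tip [ 0.5845 -0.0842  0.0121] lane [ 0.0383 -0.0009] yaw -17.65 z [ 1.e-04 -0.e+00 -1.e+00] F [-1.85 -1.78 -0.01] gap 0.008 mm 0.8
lane F -1.22 -2.26
tool delta mm [ 1.7 -0.9  2.1]
```

Request:
{"fn": "step_arm", "kwargs": {
  "jaw": [0,0,0,0],
  "travel": [
    [0.5,0,0],
    [0.5,0,0],
    [0.5,0,0],
    [0.5,0,0]
  ],
  "turn": [0,0,0,0]
}}

```text
t: 16.1
position: [0.5865, -0.0848, 0.2112]
ee_rot: [0.0, 0.988, -0.153, 0.0]
ft_force: [-2.8, -0.7, 1.5]
finger_gap: 0.002
```

```bash
python3 go.py l .04 0 .010
```

```text
t 16.1 tip [ 0.5865 -0.0848  0.012 ] lane [ 0.0403 -0.0009] yaw -17.66 z [ 1.e-04 -0.e+00 -1.e+00] F [-2.77 -0.68  1.47] gap 0.002 mm 0.2
lane F -2.43 -1.49
tool delta mm [-0.3 -0.9  2. ]
```

Request:
{"fn": "step_arm", "kwargs": {
  "jaw": [0,0,0],
  "travel": [
    [0.5,0,0],
    [0.5,0,0],
    [0.5,0,0]
  ],
  "turn": [0,0,0]
}}

```text
t: 16.4
position: [0.5874, -0.085, 0.2111]
ee_rot: [-0.0, 0.988, -0.153, -0.001]
ft_force: [-6.2, -0.5, 5.1]
finger_gap: 0.006
```

```bash
python3 go.py l .04 0 .010
```

```text
t 16.4 tip [ 0.5869 -0.0849  0.0119] lane [ 0.0408 -0.0009] yaw -17.66 z [-2.1e-03  6.0e-04 -1.0e+00] F [-6.21 -0.52  5.06] gap 0.006 mm 0.6
lane F -5.76 -2.38
tool delta mm [-0.8 -0.9  1.9]
```

The force is rising while the fingers stall, so this is the pad at a keg x of about 75 mm. Now I'll press gently in small steps.

Request:
{"fn": "step_arm", "kwargs": {
  "jaw": [0,0,0],
  "travel": [
    [0.4,0,0],
    [0.3,0,0],
    [0,0,0]
  ],
  "turn": [0,0,0]
}}

```text
t: 16.7
position: [0.5877, -0.0851, 0.2111]
ee_rot: [-0.0, 0.988, -0.153, -0.002]
ft_force: [-6.7, -0.5, 5.4]
finger_gap: 0.005
```

```bash
python3 go.py l .04 0 .010
```

```text
t 16.7 tip [ 0.587  -0.0849  0.0119] lane [ 0.0409 -0.0008] yaw -17.65 z [-0.0034  0.001  -1.    ] F [-6.75 -0.47  5.41] gap 0.005 mm 0.5
lane F -6.28 -2.5
tool delta mm [-0.8 -0.8  1.9]
```

Request:
{"fn": "step_arm", "kwargs": {
  "jaw": [0,0,0],
  "travel": [
    [0.4,0,0],
    [0.4,0,0],
    [0,0,0]
  ],
  "turn": [0,0,0]
}}

```text
t: 17.0
position: [0.588, -0.0852, 0.2111]
ee_rot: [-0.0, 0.988, -0.153, -0.003]
ft_force: [-8.4, -0.1, 7.1]
finger_gap: 0.008
```

```bash
python3 go.py l .04 0 .010
```

```text
t 17.0 tip [ 0.587  -0.0849  0.0119] lane [ 0.0409 -0.0008] yaw -17.65 z [-0.005   0.0014 -1.    ] F [-8.39 -0.14  7.12] gap 0.008 mm 0.7
lane F -7.95 -2.68
tool delta mm [-0.9 -0.8  1.9]
```

Request:
{"fn": "step_arm", "kwargs": {
  "jaw": [0,0,0],
  "travel": [
    [0.4,0,0],
    [0.4,0,0],
    [0,0,0]
  ],
  "turn": [0,0,0]
}}

```text
t: 17.3
position: [0.5884, -0.0853, 0.2111]
ee_rot: [-0.0, 0.988, -0.153, -0.003]
ft_force: [-9.9, 1.0, 9.0]
finger_gap: 0.004
```

```bash
python3 go.py l .04 0 .010
```

```text
t 17.3 tip [ 0.5871 -0.0849  0.0119] lane [ 0.041  -0.0008] yaw -17.64 z [-0.0065  0.0018 -1.    ] F [-9.95  1.    8.95] gap 0.004 mm 0.4
lane F -9.78 -2.07
tool delta mm [-1.  -0.8  1.9]
```

Request:
{"fn": "step_arm", "kwargs": {
  "jaw": [0,0,0,0,0,0],
  "travel": [
    [0.4,0,0],
    [0.3,0,0],
    [0,0,0],
    [0,0,0],
    [0,0,0],
    [0,0,0]
  ],
  "turn": [0,0,0,0,0,0]
}}

```text
t: 17.9
position: [0.5887, -0.0854, 0.2111]
ee_rot: [-0.0, 0.988, -0.153, -0.004]
ft_force: [-10.7, 0.7, 10.9]
finger_gap: 0.001
```

```bash
python3 go.py l .04 0 .010;python3 -c "
from h import *
snap('scene','s11')
import ov
ov.ov('scene','s11',(240,170,350,315),'pics/s11c.png',4)"
```

```text
t 17.9 tip [ 0.5871 -0.0849  0.0119] lane [ 0.041  -0.0008] yaw -17.64 z [-0.008   0.0022 -1.    ] F [-10.75   0.73  10.92] gap 0.001 mm 0.1
lane F -10.46 -2.57
tool delta mm [-1.  -0.8  1.9]
```

View pics/s11c.png

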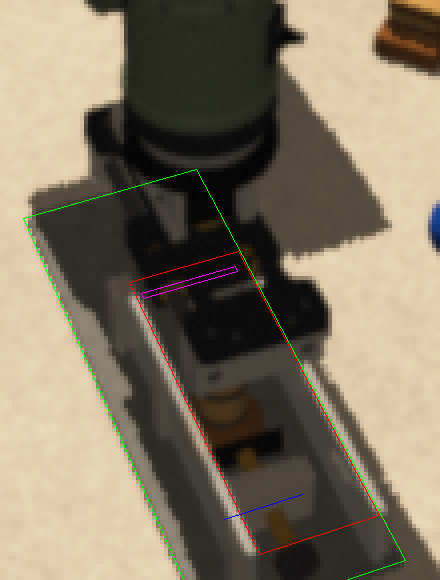

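The plinth meets the pad at crop (240,437) with about 10.5 N at the hand. I'll go a little firmer, keeping the hand total under 14 N, and hold.

Request:
{"fn": "step_arm", "kwargs": {
  "jaw": [0,0,0,0,0,0,0],
  "travel": [
    [0.3,0,0],
    [0.3,0,0],
    [0.3,0,0],
    [0,0,0],
    [0,0,0],
    [0,0,0],
    [0,0,0]
  ],
  "turn": [0,0,0,0,0,0,0]
}}

```text
t: 18.65
position: [0.5891, -0.0855, 0.2111]
ee_rot: [-0.001, 0.988, -0.153, -0.005]
ft_force: [-13.2, 0.6, 12.2]
finger_gap: 0.009
```

```bash
python3 go.py l .04 0 .010
```

```text
t 18.65 tip [ 0.5872 -0.0849  0.0119] lane [ 0.041  -0.0008] yaw -17.63 z [-0.0098  0.0027 -0.9999] F [-13.21   0.6   12.2 ] gap 0.009 mm 0.9
lane F -12.76 -3.45
tool delta mm [-1.  -0.8  1.9]
```

Held at about 12.8 N. Now I'll draw straight back slowly, at 20 mm/s or less.

Request:
{"fn": "step_arm", "kwargs": {
  "jaw": [0,0,0,0,0,0,0,0,0,0,0,0],
  "travel": [
    [0,0,0],
    [0,0,0],
    [-1,0,0],
    [-1,0,0],
    [-1.5,0,0],
    [-2,0,0],
    [-2,0,0],
    [-2,0,0],
    [-2,0,0],
    [-2,0,0],
    [-2,0,0],
    [-2,0,0]
  ],
  "turn": [0,0,0,0,0,0,0,0,0,0,0,0]
}}

```text
t: 19.85
position: [0.5743, -0.0808, 0.2108]
ee_rot: [-0.0, 0.988, -0.153, -0.001]
ft_force: [-0.5, -3.0, -0.1]
finger_gap: 0.009
```

```bash
python3 go.py l -.02 0 .010;python3 -c "
from h import *
snap('scene','s12')
import ov
ov.ov('scene','s12',(240,170,350,315),'pics/s12c.png',4)"
```

```text
t 19.85 tip [ 0.574  -0.0806  0.0116] lane [ 0.0272 -0.0007] yaw -17.65 z [-1.5e-03  7.0e-04 -1.0e+00] F [-0.53 -3.04 -0.14] gap 0.009 mm 0.9
lane F 0.41 -3.06
tool delta mm [-47.2  -0.7   1.6]
```

View pics/s12c.png

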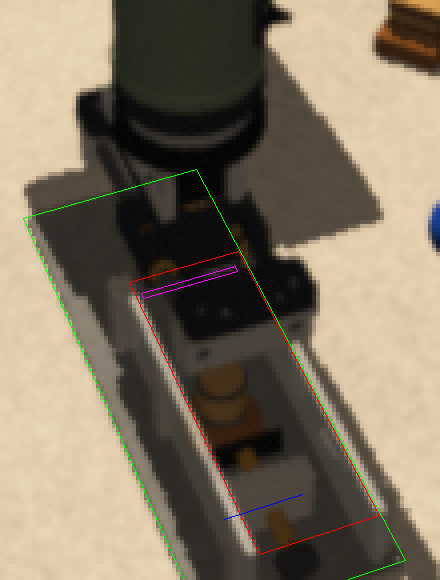

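The keg stays at the pad, and 3 N to the right on the hand means the leaf is riding on the fingers. Continuing.

Request:
{"fn": "step_arm", "kwargs": {
  "jaw": [0,0,0,0,0,0,0,0,0,0,0,0],
  "travel": [
    [-2,0,0],
    [-2,0,0],
    [-2,0,0],
    [-2,0,0],
    [-2,0,0],
    [-2,0,0],
    [-2,0,0],
    [-2,0,0],
    [-2,0,0],
    [-2,0,0],
    [-2,0,0],
    [-2,0,0]
  ],
  "turn": [0,0,0,0,0,0,0,0,0,0,0,0]
}}

```text
t: 21.1
position: [0.5517, -0.0737, 0.2111]
ee_rot: [-0.0, 0.988, -0.153, -0.0]
ft_force: [-2.6, -2.1, 0.8]
finger_gap: 0.007
```

Request:
{"fn": "step_arm", "kwargs": {
  "jaw": [0,0,0,0,0,0,0,0,0,0,0,0],
  "travel": [
    [-2,0,0],
    [-2,0,0],
    [-2,0,0],
    [-2,0,0],
    [-2,0,0],
    [-2,0,0],
    [-1.5,0,0],
    [-1.5,0,0],
    [-1.5,0,0],
    [-1.5,0,0],
    [-1.5,0,0],
    [-1.5,0,0]
  ],
  "turn": [0,0,0,0,0,0,0,0,0,0,0,0]
}}

```text
t: 22.3
position: [0.5326, -0.0675, 0.2117]
ee_rot: [-0.0, 0.988, -0.154, 0.001]
ft_force: [-0.3, -0.9, -0.1]
finger_gap: 0.007
```

```bash
python3 go.py l -.02 0 .010;python3 -c "
from h import *
snap('scene','s13')
import ov
ov.ov('scene','s13',(240,170,350,315),'pics/s13c.png',4)"
```

```text
t 22.3 tip [ 0.5331 -0.0676  0.0125] lane [-0.0157 -0.0007] yaw -17.67 z [ 2.5e-03 -4.0e-04 -1.0e+00] F [-0.26 -0.87 -0.07] gap 0.007 mm 0.7
lane F 0.02 -0.9
tool delta mm [-4.3 -0.7  2.5]
```

View pics/s13c.png

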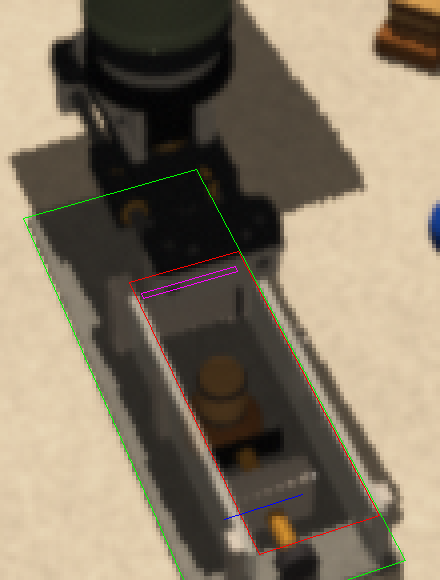

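The gate leaf lies shut behind the keg, which stands at crop (222,400) against the pad. I'll back off clear and raise.

Request:
{"fn": "step_arm", "kwargs": {
  "jaw": [0,0,0,0,0,0,0,0,0,0,0,0],
  "travel": [
    [-1.5,0,0],
    [-1.5,0,0],
    [-2,0,0],
    [-2,0,0],
    [-3,0,0],
    [-5,0,0],
    [-8,0,0],
    [-8,0,0],
    [-5,0,-10],
    [0,0,-20],
    [0,0,-30],
    [0,0,-30]
  ],
  "turn": [0,0,0,0,0,0,0,0,0,0,0,0]
}}

```text
t: 23.55
position: [0.497, -0.0563, 0.3024]
ee_rot: [-0.0, 0.988, -0.153, -0.0]
ft_force: [0.5, -0.7, -0.0]
finger_gap: 0.007
```

Request:
{"fn": "step_arm", "kwargs": {
  "jaw": [0,0,0,0,0,0,0,0],
  "travel": [
    [-10,10,-20],
    [-10,30,-20],
    [-10,40,0],
    [0,40,0],
    [0,40,0],
    [0,40,0],
    [0,20,0],
    [0,0,0]
  ],
  "turn": [0,0,0,0,0,0,0,0]
}}

```text
t: 24.35
position: [0.4014, -0.2591, 0.3421]
ee_rot: [0.001, 0.988, -0.155, 0.001]
ft_force: [-0.4, -0.1, 0.1]
finger_gap: 0.002
```

```bash
python3 go.py;python3 -c "
from h import *
snap('scene','s14');snap('top','t14')
import ov
ov.ov('scene','s14',(240,190,350,335),'pics/a.png',4)
ov.ov('top','t14',(255,120,345,245),'pics/b.png',4)
a=cv2.imread('pics/a.png');b=cv2.imread('pics/b.png');b=cv2.copyMakeBorder(b,0,a.shape[0]-b.shape[0],0,0,0);cv2.imwrite('pics/c14.png',np.hstack([a,b]))"
```

```text
t 24.35 tip [ 0.4016 -0.2594  0.1429] lane [-0.0826 -0.2234] yaw -17.89 z [ 0.001  -0.0017 -1.    ] F [-0.4  -0.08  0.09] gap 0.002 mm 0.2
lane F -0.35 -0.2
```

View pics/c14.png

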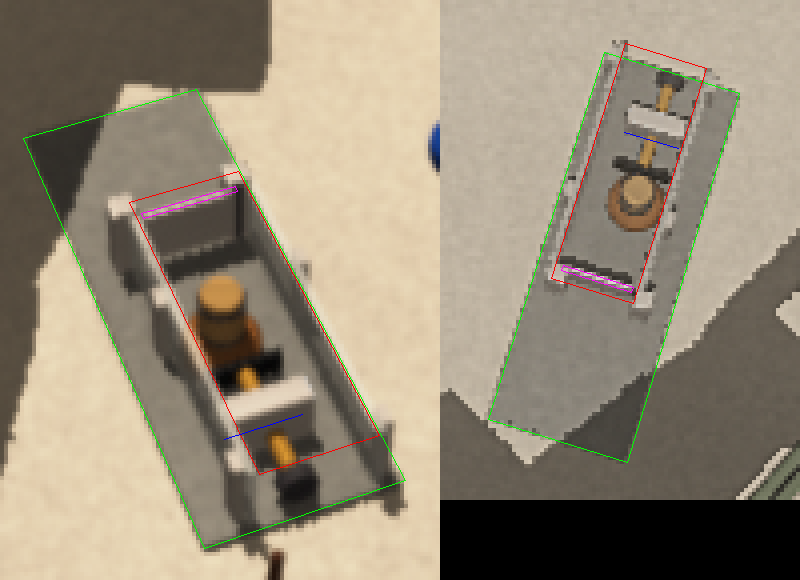

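View pics/s14.png

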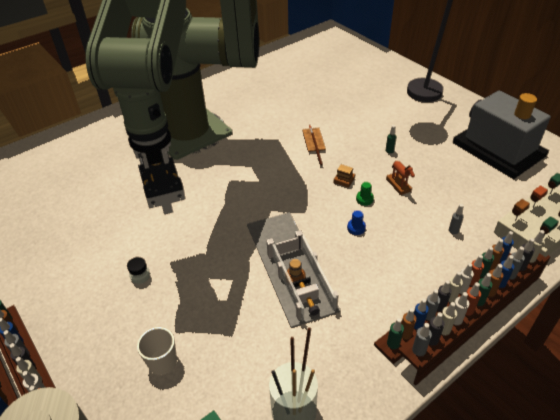

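```bash
python3 -c "
from h import *
print(toL(onz('top',303.75,167.75,.056)),toL(onz('scene',240+222/4-.5,190+288/4-.5,.056)))
a=cv2.imread('pics/s0.png');b=cv2.imread('pics/s14.png')
s=env.read_state();print(s['t'],abs(s['qd']).max())
env.sign_off()"
```

```text
[ 0.07016146 -0.00286185] [ 0.06825309 -0.00097579]
24.45 0.02656805536464708
the job is handed in; nothing more can be done
```

I loaded the barrel piece into the drying lane and handed the job in at 24.5 s. The last pictures show it pressed home behind a shut gate, but my checks disagreed on its exact position.

- **Placing:** I picked out the brown barrel by its colour and hoops, gripped it (26 mm gap, matching the barrel) and stood it upright on the loading plate. I then pushed it through the gate with the fingers shut.
- **Pressing:** I felt for the stop pad at about 5 mm/s and raised the push in small steps to about 12.8 N at the hand. That should be roughly 9–11 N on the pad, held for about half a second. The pad force itself was never measured.
- **Gate:** I drew the fingers straight back at 20 mm/s or less. The side force faded from about 3 N to 1 N with the gate shut, so the leaf appears to have ridden on the fingers all the way.
- **Final look:** The pictures show the piece upright against the pad, the gate shut, the gripper clear and touching nothing, and nothing else visibly moved. That last point is by eye only.

**Position disagreement:** The arm's contact position puts the piece at about 75 mm past the gate. The barrel top reads 70 mm from the top camera and 68 mm from the scene camera, with sideways offsets of about 1–3 mm. Those readings are close to the 67 mm limit. The scene camera also read about 3 mm short when I placed the piece on the plate, so I trusted the contact position.

**Vertical load:** The hand also felt up to 12 N upward while pressing. I took this for friction on the plinth, because the fingertips measured about 6 mm above the floor, but I didn't resolve it further.

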